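Shut the slide drawer to free the filter drawer

TASK

I have finished with the slides: push the slide drawer that was left out fully home, then draw the other drawer of the same cabinet out by at least two thirds of its travel, so that I can get at the filter cubes. The cabinet has an anti-tilt interlock that lets only one drawer out at a time. Leave the things standing beside the cabinet where they are.

Things in the scene. Friction and masses are not known exactly. Their poses are not given: they have to be found in the camera images.
- cabinet: grey steel bench-top slide cabinet, fixed, 324 mm wide, 300 deep, 108 high; two drawers side by side, fronts to the robot. Origin: on the bench under the middle of the carcass's front edge; x runs back into the cabinet (drawers slide out along -x), y to its left seen from the robot, z up. Drawer centres at y = +80 and -80 mm; which drawer is on which side varies; a flat well plate lies on top
- specimen_drawer (a joint): how far the slide drawer (glass slides filed on edge) is out, m: 0 shut against a solid stop, 0.16 fully out; starts 0.07 to 0.12 out. It stays where it is left; sliding takes about 2.5 N plus 6 N per m/s, moving mass about 0.8 kg. While it is out by 40 mm or more, the interlock holds the other drawer
- specimen_drawer_handle (a point): middle of the slide drawer's steel D-handle bar: level, parallel to the front, 10 mm thick, 100 long, legs 90 apart; centre line 40 mm out from the drawer front (35 mm clear gap behind the bar), 76 mm above the bench; at x = -58 mm in the cabinet's frame when shut. Front 150 wide, 92 high, 16 thick, top edge 104 mm above the bench. x points into the cabinet
- filter_drawer (a joint): how far the filter drawer (black filter cubes) is out, m: 0 shut, 0.16 fully out; same runners, friction and mass as the other; coming out through 20 to 45 mm it takes about 2 N more, as it sets the interlock. Starts shut, held by the interlock: about 6 mm of play, then fast, until the other drawer is home
- filter_drawer_handle (a point): middle of the filter drawer's handle bar; handle and front are the same in every size as the slide drawer's
- oil_bottle: bystander: small amber immersion-oil bottle, 42 mm across, 85 mm tall, upright on the bench to the left of the cabinet; origin under its centre
- air_blower: bystander: brick-red rubber air blower, 66 mm across, 135 mm tall, standing upright, nozzle up, on the bench to the right of the cabinet; origin under its centre
- stage_keypad: bystander: black stage controller, 150 x 120 x 34 mm, with a small lit screen and a knob up to 64 mm high, on the bench at the far right of the cabinet; origin under its centre

How it is judged:
By the outcome, as a careful person would: the job done as asked, in the order asked, and still so for the second after the job is handed in, with the robot touching nothing.
It also fails if it takes over 45 s, if anything falls off the work surface, if the arm or the gripper's body presses on something with over 40 N, if the wrist force passes 120 N, or if a joint passes its speed limit or range.

ROBOT

A 7-joint arm with a two-finger parallel gripper is mounted at the origin on the work surface. World frame = base frame: x ahead of the robot, y to its left, z up, the work surface at z = 0. Lengths are in m, angles in rad, forces in N, time in s.
With the tool pointing down it reaches from about 0.4 to 0.875 m from the base axis. Payload 19.3 kg.
Tool frame: the origin (TCP) lies between the finger pads; the fingertips stand 17 mm ahead of it and the grasp point (between the pads) lies 2 mm behind it; z points along the fingers, x is the direction in which the jaws open and shut, and the axes are right-handed (so a half turn about z gives the same grasp; the last joint's range is limited). The gripper opens to 85 mm and grips with 20 to 120 N. Pads are 22 mm wide; open, the fingers measure 114 mm over their backs; the gripper's body (76 mm by 85 mm) begins 54 mm behind the grasp point. The pads swing forward as they close: fully open they stand 13 mm farther back than shut.
Start: joints at [1.055, 0.521, -0.036, 1.599, 0.021, 1.021, -0.113], TCP at [0.269, -0.564, 0.248] pointing down, gripper open.
Joint ranges: [-2.91, 2.91], [-0.3, 2.13], [-1.5, 1.42], [0.17, 2.43], [-1.26, 4.41], [0.16, 1.93], [-2.52, 2.52]. Speed limits (rad/s): [1.89, 1.89, 2.39, 2.39, 3.01, 3.01, 3.01].

INTERFACE

Orientations are given as [roll, pitch, yaw] about the fixed x, y, z axes, in that order (R = Rz(yaw) Ry(pitch) Rx(roll)).
In Python, from workcell import bot gives the robot as it stands. The module is installed in compiled form; this text tells all that it offers.
- The arm moves only by the tool arm_command, never from a script. Its argument "targets" is a list of rows, each a list of 6 numbers: the shift along the tool's x, y, z in mm, then the turn, a rotation vector about the tool's x, y, z in degrees. In form: [[x, y, z, wx, wy, wz], ...]. A call has 1 to 8 rows; each row shifts and turns the pose as measured when the row begins, along the tool's axes as they then stand; what a row does not reach is not made up. A row lasts 1/10 s, in which the tool goes at most 50 mm and 8.59 degrees, less where a joint would pass 70% of its speed; a pose out of reach is approached as far as the arm can. A call is refused whole if a number of a shift passes 50 or a number of a turn 8.59, either way. A call with a gripper value outside its range is refused whole. "grip" is the opening in per cent of the stroke, from 0 (shut) to 100 (fully open), set as the call begins (left out, the last holds). The fingers move at their own pace and stop on an object; "grip_force" is the grip in N (left out, the last holds). Time passes only in rows, so rows that do not move let the fingers close. It gives the time, the measured TCP pose, the force and the opening at its end, in the units of the state.
- bot.observe(): the state, without advancing time (a new reading comes with each control period).
- bot.grab_frame(name): name is "scene" or "top" or "wrist"; returns a dict with "color" (384x512x3 uint8, red, green, blue), "depth" (384x512 float32, m along the optical axis (not along the pixel's ray), 0 where there is no reading), "fov_y" (degrees; the focal length in pixels is half the picture's height over the tangent of half this angle, whatever the lens; pixels are square), "cx", "cy" (the principal point, pixels), "R" (3x3) and "t" (3): a world point X has camera coordinates R X + t; the wrist camera has in their place "hand_eye" (4x4, takes a point from camera to tool coordinates, whose origin is the TCP and whose axes are the tool frame's). Camera axes: x right, y down, z forward; pixel columns grow to the right and rows downward; lengths in m; the calibration is good to about 2 mm. The wrist camera is an equidistant fisheye: a pixel r from the principal point sees the ray r / f radians off the axis. A picture is of the moment at which its call begins: read the wrist's pose just before it.
- bot.job_done(): hands the job in, once; it reports no verdict.
The state is a dict: "clock": time; "qpos": joint angles; "qd": joint speeds; "joint_efforts": joint torques, N m; "position": TCP position; "tool_rot": TCP orientation; "force": force on the tool from outside, world axes, zero at the start; "moment": the same for the moment, N m; "grip_width": finger opening in m.
Only numpy, scipy, OpenCV 4.12 (cv2) and the standard library are available. Lean on these libraries where they do the work, as an engineer would, in place of code of your own. Each camera call takes 0.05 s, during which the arm holds its last target. There are 200 camera calls.

## Working session

There is one attempt and no reset: what is moved stays moved. The work goes in short steps, Python scripts to look and compute and a tool call to move; the robot and the scene stay as the last step left them, time stands still between calls to the robot, and variables do not carry over. Pictures are saved under pics/ and viewed, about 8 in all and at most 12, crops included, and the job is handed in when it is done.

Besides the shell and the picture viewer there is one more tool, called by a JSON object that holds its "name" and its "arguments". arm_command: Moves the arm, as the interface text tells. Its arguments: {"type":"object","properties":{"targets":{"type":"array"},"grip":{"type":"number"},"grip_force":{"type":"number"}},"required":["targets"]}

```bash
mkdir -p pics; cat > h.py <<'E'
import numpy as np, cv2
from workcell import bot
from scipy.spatial.transform import Rotation as Ro
def save(name,fn):
    f=bot.grab_frame(name); cv2.imwrite('pics/'+fn,f['color'][:,:,::-1]); np.savez('pics/'+name+'.npz',**f); return f
def cloud(f):
    h,w=f['depth'].shape; fl=h/2/np.tan(np.radians(f['fov_y'])/2)
    v,u=np.mgrid[:h,:w]; d=f['depth']
    P=np.stack([(u-f['cx'])/fl*d,(v-f['cy'])/fl*d,d],-1)
    return (P-f['t'])@f['R']   # R^T (P-t)
E
python3 - <<'E'
from h import *
s=bot.observe(); print({k:np.round(v,3) for k,v in s.items()})
a=save('top','t1.png'); b=save('scene','s1.png')
cv2.imwrite('pics/both.png',cv2.resize(np.hstack([a['color'],b['color']])[:,:,::-1],(800,300)))
for f in(a,b): print(f['fov_y'],f['R'].round(2).tolist(),f['t'].round(2), (f['depth']>0).mean())
E
```

```text
{'clock': np.float64(0.0), 'qpos': array([ 1.055,  0.522, -0.036,  1.6  ,  0.021,  1.021, -0.113]), 'qd': array([-0.001, -0.002,  0.001,  0.   , -0.001, -0.001, -0.   ]), 'joint_efforts': array([-3.0000e-03, -9.2712e+01,  1.9780e+00, -3.6994e+01,  1.8000e-02,
        8.0000e-03,  0.0000e+00]), 'position': array([ 0.269, -0.564,  0.248]), 'tool_rot': array([ 3.142e+00,  1.000e-03, -1.125e+00]), 'force': array([0.869, 0.604, 0.455]), 'moment': array([-0.024, -0.038, -0.015]), 'grip_width': np.float64(0.085)}
46.96444374015595 [[-0.01, -1.0, -0.03], [-0.99, 0.01, -0.1], [0.1, 0.03, -0.99]] [-0.05  0.58  1.1 ] 0.9960378011067709
42.1727802553915 [[-0.81, 0.59, -0.01], [0.5, 0.67, -0.54], [-0.31, -0.45, -0.84]] [ 0.51 -0.19  1.55] 0.9957529703776041
```

View pics/t1.png

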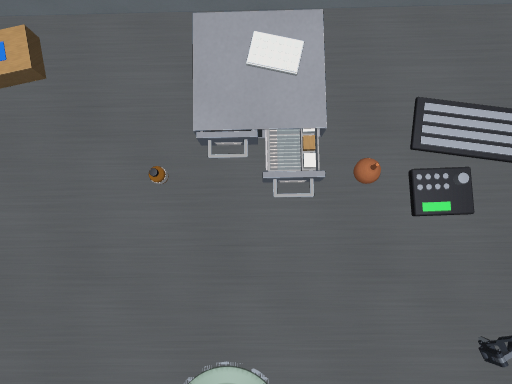

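View pics/s1.png

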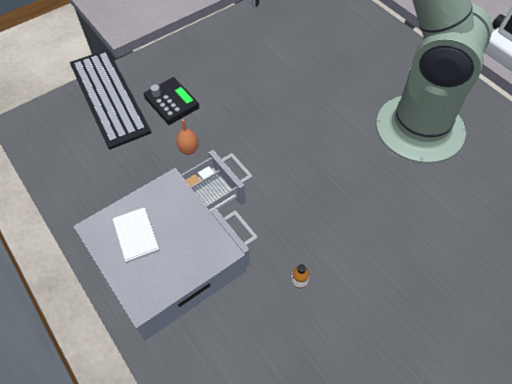

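The top view shows the slide drawer on the right, out, with its bar at about (293,193). The filter drawer on the left is shut, with its bar at about (228,156). The bottle is at (158,175) and the blower at (368,170). Next I measure these from depth.

```bash
python3 - <<'E'
from h import *
f=dict(np.load('pics/top.npz')); X=cloud(f)
def reg(u0,u1,v0,v1,z0,z1):
    P=X[v0:v1,u0:u1].reshape(-1,3); return P[(P[:,2]>z0)&(P[:,2]<z1)]
for n,r in dict(slidebar=(268,320,181,202,.055,.095),filtbar=(203,252,140,162,.055,.095)).items():
    P=reg(*r); bar=P[P[:,0]<P[:,0].min()+.013]; c=(bar.min(0)+bar.max(0))/2
    print(n,len(bar),bar.min(0).round(4),bar.max(0).round(4),np.median(bar,0).round(4),np.polyfit(bar[:,1],bar[:,0],1).round(4))
for n,r in dict(slidefront=(260,328,168,180,.09,.115),filtfront=(195,258,130,139,.09,.115),roof=(185,335,8,128,.1,.115),bottle=(145,172,162,186,.02,.1),blower=(350,385,155,188,.02,.15),keypad=(408,478,165,218,.02,.08)).items():
    P=reg(*r); print(n,len(P),P.min(0).round(4),P.max(0).round(4),np.median(P,0).round(4))
    if len(P)>5: print('   ',np.round(cv2.minAreaRect(P[:,:2].astype(np.float32)*1000)[0],1),cv2.minAreaRect(P[:,:2].astype(np.float32)*1000)[1:])
E
```

```text
slidebar 176 [ 0.5539 -0.2197  0.0736] [ 0.5664 -0.1224  0.0869] [ 0.5599 -0.1686  0.0813] [0.0053 0.5605]
filtbar 171 [ 0.6538 -0.0601  0.0732] [0.6666 0.0371 0.0865] [ 0.6586 -0.013   0.081 ] [0.0049 0.6589]
slidefront 457 [ 0.5986 -0.2447  0.0903] [ 0.624  -0.0985  0.1108] [ 0.6063 -0.1703  0.1047]
    [ 611.2 -171.6] ((146.20001220703125, 25.415809631347656), 89.88235473632812)
filtfront 481 [ 0.6984 -0.0856  0.0901] [0.7185 0.0668 0.1109] [ 0.706  -0.0102  0.1042]
    [708.4  -9.4] ((20.062288284301758, 152.41098022460938), 0.0765569657087326)
roof 13581 [ 0.7177 -0.2529  0.1014] [1.0198 0.0708 0.115 ] [ 0.8482 -0.0755  0.1089]
    [868.5 -91.2] ((302.4105529785156, 323.2525634765625), 0.1522962749004364)
bottle 259 [0.5993 0.1503 0.0201] [0.6399 0.1897 0.093 ] [0.6162 0.1647 0.0596]
    [619.6 169.8] ((40.530479431152344, 39.22548294067383), 1.2827004194259644)
blower 558 [ 0.5894 -0.3898  0.0211] [ 0.6534 -0.3295  0.1416] [ 0.6166 -0.3537  0.071 ]
    [ 620.6 -359.5] ((64.76448059082031, 59.11546325683594), 35.010345458984375)
keypad 2884 [ 0.5073 -0.6263  0.0201] [ 0.629  -0.4738  0.0693] [ 0.5671 -0.5474  0.0355]
    [ 568.1 -550.4] ((120.04859924316406, 152.2115020751953), 1.4525424242019653)
```

```bash
cat >> h.py <<'E'
def rows(goal,n,yaw=0.0):
    s=bot.observe(); p=np.array(s['position']); R0=Ro.from_euler('xyz',s['tool_rot']); Rg=Ro.from_euler('xyz',[np.pi,0,yaw])
    rv=(R0.inv()*Rg).as_rotvec(); out=[]
    for i in range(n):
        R=R0*Ro.from_rotvec(rv*i/n); out.append([round(float(a),1) for a in R.inv().apply((np.array(goal)-p)/n*1000)]+[round(float(a),2) for a in np.degrees(rv/n)])
    print(p.round(4),np.round(s['tool_rot'],4),np.round(s['force'],1)); print(out)
E
python3 -c "
from h import *
rows([.560,-.170,.20],12)"
```

```text
[ 0.2693 -0.5637  0.2478] [ 3.1415e+00  1.0000e-03 -1.1249e+00] [ 0.1 -0.2 -1.2]
[[-19.1, -36.0, 4.0, -0.0, 0.0, -5.37], [-15.7, -37.6, 4.0, -0.0, 0.0, -5.37], [-12.1, -38.9, 4.0, -0.0, 0.0, -5.37], [-8.4, -39.9, 4.0, -0.0, 0.0, -5.37], [-4.6, -40.5, 4.0, -0.0, 0.0, -5.37], [-0.8, -40.8, 4.0, -0.0, 0.0, -5.37], [3.0, -40.7, 4.0, -0.0, 0.0, -5.37], [6.8, -40.2, 4.0, -0.0, 0.0, -5.37], [10.5, -39.4, 4.0, -0.0, 0.0, -5.37], [14.2, -38.2, 4.0, -0.0, 0.0, -5.37], [17.7, -36.7, 4.0, -0.0, 0.0, -5.37], [21.0, -34.9, 4.0, -0.0, 0.0, -5.37]]
```

{"name": "arm_command", "arguments": {"targets": [[-19,-36,4,0,0,-5.4],[-16,-38,4,0,0,-5.4],[-12,-39,4,0,0,-5.4],[-8,-40,4,0,0,-5.4],[-5,-40,4,0,0,-5.4],[-1,-41,4,0,0,-5.4],[3,-41,4,0,0,-5.4],[7,-40,4,0,0,-5.4]], "grip": 41, "grip_force": 40}}

```text
clock: 0.9
position: [0.4623, -0.2938, 0.2125]
tool_rot: [3.14, 0.004, -0.353]
force: [-0.2, -0.8, 0.0]
grip_width: 0.0351
```

```bash
python3 -c "
from h import *
rows([.560,-.170,.20],5)"
```

```text
[ 0.4623 -0.2938  0.2125] [ 3.1404  0.0039 -0.3529] [-0.2 -0.8  0. ]
[[9.8, -30.0, 2.4, 0.01, 0.05, -4.04], [11.9, -29.2, 2.4, 0.01, 0.05, -4.04], [13.9, -28.3, 2.5, 0.01, 0.05, -4.04], [15.9, -27.3, 2.5, 0.01, 0.05, -4.04], [17.7, -26.1, 2.5, 0.01, 0.05, -4.04]]
```

{"name": "arm_command", "arguments": {"targets": [[10,-30,2.5,0,0,-4],[12,-29,2.5,0,0,-4],[14,-28,2.5,0,0,-4],[16,-27,2.5,0,0,-4],[18,-26,2.5,0,0,-4.2],[0,0,0,0,0,0]]}}

```text
clock: 1.5
position: [0.5649, -0.1585, 0.1975]
tool_rot: [-3.138, 0.006, 0.025]
force: [-1.0, -0.7, -0.7]
grip_width: 0.0347
```

```bash
python3 - <<'E'
from h import *
rows([.560,-.170,.078],4)
s=bot.observe(); f=save('wrist','w1.png'); H=f['hand_eye']; print(H.round(3).tolist(),f['fov_y'],f['cx'],f['cy'])
h,w=f['depth'].shape; fl=h/2/np.tan(np.radians(f['fov_y'])/2)
v,u=np.mgrid[:h,:w]; x=u-f['cx'];y=v-f['cy'];r=np.hypot(x,y)+1e-9;k=np.tan(np.minimum(r/fl,1.5))/r;d=f['depth']
P=np.stack([x*k*d,y*k*d,d],-1).reshape(-1,3)@H[:3,:3].T+H[:3,3]
X=P@Ro.from_euler('xyz',s['tool_rot']).as_matrix().T+s['position']
X=X[d.ravel()>0]
B=X[(X[:,2]>.06)&(X[:,2]<.09)&(abs(X[:,1]+.17)<.035)&(X[:,0]>.535)&(X[:,0]<.59)]
print(len(B),B.min(0).round(4),B.max(0).round(4),np.median(B,0).round(4))
E
```

```text
[ 0.5649 -0.1585  0.1975] [-3.1378  0.0055  0.0253] [-1.  -0.7 -0.7]
[[-1.1, 3.0, 29.9, -0.05, 0.08, 0.36], [-1.2, 2.9, 29.9, -0.05, 0.08, 0.36], [-1.2, 2.9, 29.9, -0.05, 0.08, 0.36], [-1.2, 2.9, 29.9, -0.05, 0.08, 0.36]]
[[1.0, -0.001, -0.0, -0.0], [0.001, 0.952, 0.308, -0.079], [-0.0, -0.308, 0.952, -0.125], [0.0, 0.0, 0.0, 1.0]] 65.70646984690485 256.7618134697972 190.45676379514313
842 [ 0.5539 -0.2048  0.0754] [ 0.5639 -0.1351  0.0829] [ 0.5589 -0.1677  0.08  ]
```

View pics/w1.png

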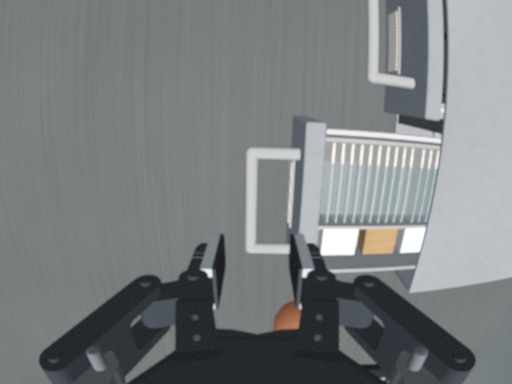

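The wrist view shows the D-handle, with its bar at about (252,200) lying between the jaw lines and the drawer front behind it at (308,200). The bar measures x = 0.559 at z ≈ 0.08, which agrees with the top view. I go down over it now.

{"name": "arm_command", "arguments": {"targets": [[-3,6,15,0,0,0.7],[-3,6,25,-0.2,0.3,0.7],[0,0,30,0,0,0],[0,0,20,0,0,0],[0,0,0,0,0,0]]}}

```text
clock: 2.05
position: [0.555, -0.1776, 0.1048]
tool_rot: [3.138, 0.002, -0.012]
force: [-1.0, 0.2, 0.7]
grip_width: 0.0352
```

```bash
python3 -c "
from h import *
rows([.559,-.169,.078],2)"
```

```text
[ 0.555  -0.1776  0.1048] [ 3.1381e+00  1.9000e-03 -1.2200e-02] [-1.   0.2  0.7]
[[2.0, -4.4, 13.4, 0.1, 0.06, -0.35], [2.0, -4.4, 13.4, 0.1, 0.06, -0.35]]
```

{"name": "arm_command", "arguments": {"targets": [[3,-6,3,0.1,0,-0.4],[0,0,10,0,0,0],[0,0,10,0,0,0],[0,0,0,0,0,0]]}}

```text
clock: 2.45
position: [0.5588, -0.1727, 0.0826]
tool_rot: [3.139, -0.0, -0.007]
force: [-0.1, -0.6, 1.5]
grip_width: 0.0349
```

{"name": "arm_command", "arguments": {"targets": [[0,0,0,0,0,0],[0,0,0,0,0,0],[0,0,0,0,0,0],[0,0,0,0,0,0]], "grip": 0, "grip_force": 40}}

```text
clock: 2.85
position: [0.5591, -0.1728, 0.0831]
tool_rot: [3.139, -0.001, -0.007]
force: [2.3, -0.0, -6.9]
grip_width: 0.008
```

{"name": "arm_command", "arguments": {"targets": [[10,0,0,0,0,0],[18,0,0,0,0,0],[18,0,0,0,0,0],[18,0,0,0,0,0],[10,0,0,0,0,0],[3,0,0,0,0,0],[0,0,0,0,0,0]]}}

```text
clock: 3.55
position: [0.6347, -0.1724, 0.0831]
tool_rot: [3.14, 0.007, -0.007]
force: [-0.1, 0.2, -2.1]
grip_width: 0.0081
```

{"name": "arm_command", "arguments": {"targets": [[8,0,0,0,0,0],[6,0,0,0,0,0],[4,0,0,0,0,0],[2,0,0,0,0,0]]}}

```text
clock: 3.95
position: [0.6543, -0.1724, 0.0831]
tool_rot: [3.14, 0.009, -0.007]
force: [-3.4, 1.8, 2.0]
grip_width: 0.0079
```

{"name": "arm_command", "arguments": {"targets": [[3,0,0,0,0,0],[3,0,0,0,0,0]]}}

```text
clock: 4.15
position: [0.6605, -0.1724, 0.0831]
tool_rot: [3.14, 0.009, -0.007]
force: [-3.5, 1.4, 1.5]
grip_width: 0.0081
```

{"name": "arm_command", "arguments": {"targets": [[2,0,0,0,0,0],[2,0,0,0,0,0]]}}

```text
clock: 4.35
position: [0.6607, -0.1724, 0.083]
tool_rot: [3.14, 0.019, -0.008]
force: [-21.8, 3.4, 17.8]
grip_width: 0.008
```

{"name": "arm_command", "arguments": {"targets": [[2,0,0,0,0,0]]}}

```text
clock: 4.45
position: [0.6608, -0.1723, 0.083]
tool_rot: [3.14, 0.024, -0.008]
force: [-18.9, 3.5, 14.7]
grip_width: 0.0083
```

The drawer has hit its stop at x = 0.661. I ease off, release and lift.

{"name": "arm_command", "arguments": {"targets": [[0,0,0,0,0,0],[0,0,0,0,0,0],[0,0,0,0,-0.6,0],[0,0,0,0,0,0]], "grip": 41}}

```text
clock: 4.85
position: [0.6616, -0.1731, 0.0833]
tool_rot: [3.139, 0.034, -0.009]
force: [-1.0, 0.8, -0.0]
grip_width: 0.0351
```

{"name": "arm_command", "arguments": {"targets": [[0,0,-20,0,-0.4,0],[0,0,-35,0,0,0],[0,0,-25,0,0,0],[0,-25,-10,0,0,0],[0,-40,0,0,0,0],[0,-40,0,0,0,0],[0,-30,0,0,0,0],[0,0,0,0,0,0]]}}

```text
clock: 5.65
position: [0.6682, -0.0348, 0.1765]
tool_rot: [3.139, 0.038, -0.012]
force: [1.1, 0.4, 0.1]
grip_width: 0.0349
```

```bash
python3 - <<'E'
from h import *
rows([.660,-.012,.1],3)
s=bot.observe(); f=save('wrist','w2.png'); H=f['hand_eye']
h,w=f['depth'].shape; fl=h/2/np.tan(np.radians(f['fov_y'])/2)
v,u=np.mgrid[:h,:w]; x=u-f['cx'];y=v-f['cy'];r=np.hypot(x,y)+1e-9;k=np.tan(np.minimum(r/fl,1.5))/r;d=f['depth']
P=np.stack([x*k*d,y*k*d,d],-1).reshape(-1,3)@H[:3,:3].T+H[:3,3]
X=P@Ro.from_euler('xyz',s['tool_rot']).as_matrix().T+s['position']
X=X[d.ravel()>0]
for y0 in(-.01,-.17):
  B=X[(X[:,2]>.06)&(X[:,2]<.09)&(abs(X[:,1]-y0)<.065)&(X[:,0]>.60)&(X[:,0]<.675)]
  if len(B): print(len(B),B.min(0).round(4),B.max(0).round(4),np.median(B,0).round(4))
X=cloud(save('top','t2.png'))
for y0 in(-.01,-.17):
  m=(X[...,2]>.095)&(X[...,2]<.112)&(abs(X[...,1]-y0)<.06)&(X[...,0]>.55)&(X[...,0]<.8)
  if m.any(): print(y0,m.sum(),'front x',np.percentile(X[m][:,0],[0,1,5]).round(4))
E
```

```text
[ 0.6682 -0.0348  0.1765] [ 3.1395  0.0378 -0.0122] [1.1 0.4 0.1]
[[-1.9, -7.6, 25.6, 0.04, 0.72, -0.23], [-2.1, -7.6, 25.6, 0.04, 0.72, -0.23], [-2.4, -7.6, 25.5, 0.04, 0.72, -0.23]]
1890 [ 0.6538 -0.0595  0.0749] [0.6748 0.0393 0.0832] [ 0.6604 -0.0054  0.0801]
613 [ 0.6548 -0.1844  0.0722] [ 0.675  -0.1196  0.0817] [ 0.6611 -0.1389  0.0796]
-0.17 1805 front x [0.6988 0.6997 0.7028]
```

View pics/w2.png

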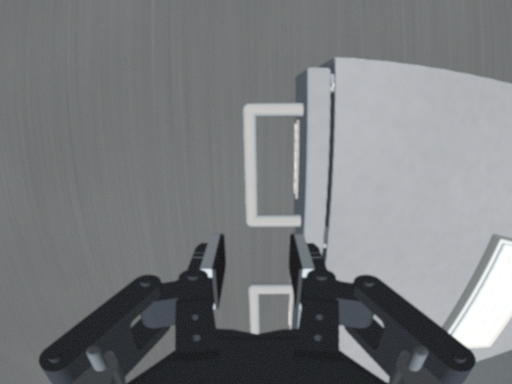

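Both bars are now level at x ≈ 0.659, so the slide drawer is home. The filter bar is at (250,160) in the wrist view, centred at y ≈ -0.010. I correct the tilt and go down over it.

{"name": "arm_command", "arguments": {"targets": [[-3,-10,20,0,1,-0.3],[-3,-8,25,0,1,-0.3],[0,0,20,0,0,0],[0,0,0,0,0,0]]}}

```text
clock: 6.15
position: [0.662, -0.0278, 0.1099]
tool_rot: [3.134, -0.0, -0.012]
force: [-1.2, -0.1, 0.3]
grip_width: 0.0356
```

```bash
python3 -c "
from h import *
rows([.660,-.010,.08],2)"
```

```text
[ 0.662  -0.0278  0.1099] [ 3.1344e+00 -4.0000e-04 -1.1800e-02] [-1.2 -0.1  0.3]
[[-1.1, -9.0, 14.9, 0.21, -0.01, -0.34], [-1.0, -9.0, 14.9, 0.21, -0.01, -0.34]]
```

{"name": "arm_command", "arguments": {"targets": [[-2,-10,2,0.2,0,-0.3],[0,-6,12,0.2,0,-0.3],[0,0,15,0,0,0],[0,0,0,0,0,0]]}}

```text
clock: 6.55
position: [0.6614, -0.0128, 0.0808]
tool_rot: [3.141, -0.003, -0.003]
force: [0.6, 0.6, 0.3]
grip_width: 0.0352
```

{"name": "arm_command", "arguments": {"targets": [[0,0,0,0,0,0],[0,0,0,0,0,0],[0,0,0,0,0,0],[0,0,0,0,0,0]], "grip": 0, "grip_force": 50}}

```text
clock: 6.95
position: [0.6595, -0.013, 0.0807]
tool_rot: [3.141, 0.002, -0.003]
force: [3.0, 0.8, -8.0]
grip_width: 0.0083
```

{"name": "arm_command", "arguments": {"targets": [[-6,0,0,0,0,0],[-10,0,0,0,0,0],[-12,0,0,0,0,0],[-14,0,0,0,0,0],[-14,0,0,0,0,0],[-16,0,0,0,0,0],[-16,0,0,0,0,0],[-16,0,0,0,0,0]]}}

```text
clock: 7.75
position: [0.5533, -0.0134, 0.0807]
tool_rot: [-3.141, -0.009, -0.005]
force: [6.0, 0.7, -10.7]
grip_width: 0.0082
```

```bash
python3 -c "
from h import *
rows([.525,-.010,.08],3)"
```

```text
[ 0.5533 -0.0134  0.0807] [-3.1411 -0.0085 -0.0045] [  6.    0.7 -10.7]
[[-9.5, -1.1, 0.2, -0.01, -0.16, -0.09], [-9.5, -1.1, 0.2, -0.01, -0.16, -0.09], [-9.4, -1.1, 0.2, -0.01, -0.16, -0.09]]
```

{"name": "arm_command", "arguments": {"targets": [[-14,0,0,0,0,0],[-10,0,0,0,0,0],[-4,0,0,0,0,0],[0,0,0,0,0,0],[0,0,0,0,0,0]]}}

```text
clock: 8.25
position: [0.5216, -0.0136, 0.0807]
tool_rot: [-3.141, -0.009, -0.004]
force: [2.5, 0.2, -9.8]
grip_width: 0.008
```

{"name": "arm_command", "arguments": {"targets": [[0,0,0,0,0,0],[0,0,0,0,0,0],[0,0,0,0,0,0],[0,0,0,0,0,0]], "grip": 41}}

```text
clock: 8.65
position: [0.5232, -0.0137, 0.0816]
tool_rot: [-3.141, -0.01, -0.005]
force: [0.9, -0.4, -0.1]
grip_width: 0.0353
```

{"name": "arm_command", "arguments": {"targets": [[0,0,-15,0,0,0],[0,0,-30,0,0,0],[0,0,-35,0,0,0],[-20,0,-30,0,0,0],[-40,0,-10,0,0,0],[-40,0,0,0,0,0],[0,0,0,0,0,0],[0,0,0,0,0,0]]}}

```text
clock: 9.45
position: [0.4193, -0.0132, 0.2059]
tool_rot: [3.141, -0.012, -0.005]
force: [0.7, -0.4, 0.4]
grip_width: 0.035
```

```bash
python3 - <<'E'
from h import *
f=save('top','t3.png'); X=cloud(f); save('scene','s3.png')
for y0 in(-.01,-.17):
  m=(X[...,2]>.097)&(X[...,2]<.108)&(abs(X[...,1]-y0)<.05)&(X[...,0]>.53)&(X[...,0]<.8)
  print(y0,m.sum(),'front x',np.percentile(X[m][:,0],[0,1,5]).round(4) if m.any() else None)
for n,r in dict(bottle=(145,172,162,186,.02,.1),blower=(350,385,155,188,.02,.15),keypad=(408,478,165,218,.02,.08)).items():
    P=X[r[2]:r[3],r[0]:r[1]].reshape(-1,3); P=P[(P[:,2]>.02)&(P[:,2]<.15)]; print(n,np.median(P,0).round(4))
print(bot.observe()['position'],bot.observe()['force'])
E
```

```text
-0.01 698 front x [0.5609 0.5611 0.5628]
-0.17 701 front x [0.6988 0.6996 0.7004]
bottle [0.6163 0.165  0.0584]
blower [ 0.6168 -0.3534  0.0715]
keypad [ 0.5669 -0.5473  0.0355]
[ 0.41953312 -0.01304468  0.20543636] [4.79604635e-04 7.27248794e-01 1.28495960e-01]
```

View pics/s3.png

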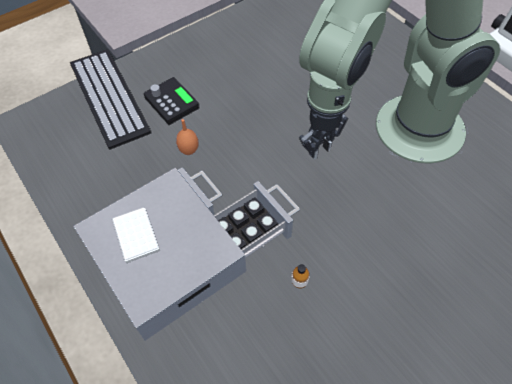

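The scene shows the slide drawer shut at (200,188), the filter drawer out with its cubes showing at (250,220), and the arm clear. I hand the job in.

```bash
python3 -c "
from h import *
print(bot.job_done())"
```

```text
the job is handed in; nothing more can be done
None
```

The slide drawer is pushed fully home and the filter drawer is drawn out by about 137 mm, against the 107 mm you asked for. I gripped each drawer by its handle bar, and handed the job in at about 9.5 s of the 45 s allowed.

- **Slide drawer:** it met its stop at about 22 N. After I let go, its front was at x = 0.699 m, matching the filter drawer's front when shut (0.698 m).
- **Filter drawer:** its front moved from 0.698 to 0.561 m and its cubes are in view. It had not moved 0.8 s after release.
- **Things beside the cabinet:** the bottle, blower and keypad are within 1 mm of where they started.
- **Robot:** the arm is clear of everything, with force readings near zero.

No check failed. The gripper read 8 mm on the 10 mm bars, probably because it held them near the fingertips, but nothing slipped.

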